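# Put a bottle stopper away in the slide-top box

### The job

Draw the lid of the wooden slide-top box back over its end ridge without pulling it out of its channel, and lay the longer of the two bottle stoppers inside the box. Then slide the lid fully home again, past the ridge and against the end wall, and leave the other loose things where they are.

Things in the scene. Friction and masses are not known exactly. Their poses are not given: they have to be found in the camera images.
- slide_box: plain wooden box, 110 wide (x) x 230 long (y) x 61.5 mm high, fixed to the worktop. Origin under its centre, z up. Mouth at +y (end wall only 45 mm high, the lid passes over it), blind at -y (full wall). Lid grooves along y in both side walls: ledge at z = 46, lips at z = 55.5 to 61.5 mm; clear top between the lips 86 mm wide. End walls 8, side walls 12, floor 6 mm thick.
- ridge (a joint): sprung polished brass ridge inside the blind end, lying 50 mm long across the box at y = -95.5 mm in its frame on a dark block 44 mm wide and 36 mm high that reaches to y = -91 mm. Value: how far it is pressed down, 0 (up, 3.5 mm above the ledge) to 0.006 m. The lid presses it down when forced over it.
- lid: loose waxed wooden lid, 101 x 221.5 (y) x 8 mm, 0.12 kg, in the box's grooves with 1.5 mm play; starts shut. Origin on its underside, axes as the box's; home = at (0, 0, 46 mm) in the box's frame. Opens to the box's +y. The ridge resists with about 10 N, either way, at 2 to 12 mm open; the rest runs freely. 110 mm out uncovers y = -90 to 0 mm; beyond 150 mm it may tip out.
- lid_grip (a point): middle of the top of the dark grip bar on the lid: bar 60 (x) x 12 (y) x 24 mm high, on the lid's upper face near its +y end (bar centre at y = 95 mm in the lid's frame). The bar's top is 78 mm above the worktop; axes as the lid's.
- box_floor (a point): point on the inner floor (6 mm above the worktop), on the box's centre line at y = -45 mm in the box's frame: middle of the part uncovered when the lid is drawn out 110 mm. Keep wrists clear of the wall cabinet behind the work: underside about 0.48 m above the worktop, front near x = 0.55 m.
- long_stopper: the longer bottle stopper, lying on its side: 62 mm long along its own y, 26 mm across (x), 27 mm high, knob with flat facets at one end and a tapered plug at the other. Origin under its middle. 0.06 kg. (mass varies a little)
- short_stopper: the shorter bottle stopper, lying on its side: 48 mm long along its own y, 29 mm across and high, with a flat disc for a knob. Origin under its middle. To be left alone.
- jigger: hourglass-shaped brass measure, 47 mm across, 100 mm high, standing. Origin under its centre. To be left alone.
- matchbox: matchbox 37 x 56 x 16 mm lying flat. Origin under its centre. To be left alone.
- bottle_opener: flat brass bottle opener 38 x 142 (y) x 8 mm lying flat. Origin under its centre. To be left alone.
Not all that is in view belongs to the job. Leave any red look-alike of the long_stopper alone.

How it is judged:
By the outcome, as a careful person would: the job done as asked, in the order asked, and still so for the second after the job is handed in, with the robot touching nothing.
It also fails if it takes over 62 s, if anything falls off the work surface, if the arm or the gripper's body presses on something with over 40 N, if the wrist force passes 120 N, or if a joint passes its speed limit or range.

### The arm

A 6-joint arm with a two-finger parallel gripper is mounted at the origin on a cart in front of the work surface, level with it; the furniture and walls round the work are solid. World frame = base frame: x ahead of the robot, y to its left, z up, the work surface at z = 0. Lengths are in m, angles in rad, forces in N, time in s.
With the tool pointing down it reaches from about 0.35 to 0.975 m from the base axis. Payload 4.9 kg.
Tool frame: the origin (TCP) lies at the very end of the fingers, on their centre line; the grasp point (between the pads) lies 19 mm behind it (ctrl.grip_point_offset is the distance from the TCP to the grasp point, in m); z points along the fingers, y is the line along which they close (so a half turn about z gives the same grasp; the last joint's range is limited). The gripper opens to 85 mm and grips with 20 to 120 N. Pads are 22 mm wide; open, the fingers measure 114 mm over their backs; the gripper's body (76 mm by 85 mm) begins 54 mm behind the grasp point. The pads swing forward as they close: fully open they stand 13 mm farther back than shut.
Start: joints at [-1.281, 0.053, 1.613, -0, 1.476, -0.119], TCP at [0.248, -0.573, 0.231] pointing down, gripper open.
Joint ranges: [-3.01, 3.01], [-1.01, 2.22], [0.06, 2.58], [-1.02, 4.17], [0.09, 2.62], [-3.14, 3.14]. Speed limits (rad/s): [2.57, 2.57, 3.14, 3.14, 3.14, 3.14].

### API

Orientations are given as a rotation vector (axis times angle).
In Python, from station import ctrl gives the robot as it stands.
- The arm moves only by the tool send_rows, never from a script. Its argument "rows" is a list of rows, each a list of 3 entries, a list of its own where there are three numbers: the finger opening in cm, from 0 to 8.54, then the shift along the tool's x, y, z in cm, then the turn about the tool's z in degrees. A call has 1 to 10 rows; each row shifts and turns the commanded pose from where the row before left it, along the tool's axes as they then stand; what a row does not reach is not made up. A row lasts 1/8 s, in which the tool goes at most 62.5 mm and 10.7 degrees, less where a joint would pass 70% of its speed; a pose out of reach is approached as far as the arm can. A call with a gripper value outside its range is refused whole. The fingers move at their own pace and stop on an object; "newtons" is the grip in N (left out, the last holds). Time passes only in rows, so rows that do not move let the fingers close. It gives the time, the measured TCP pose, the force, the opening and the grip force at its end, in the units of the state.
- ctrl.get_obs(): the state, without advancing time (a new reading comes with each control period).
- ctrl.get_image(name): name is "scene" or "top"; returns a dict with "frame" (400x640x3 uint8, red, green, blue), "range_z" (400x640 float32, m along the optical axis (not along the pixel's ray), 0 where there is no reading), "fx", "fy", "cx", "cy" (pixels), "cam_to_world" (4x4, takes a point from camera to world coordinates). Camera axes: x right, y down, z forward; pixel columns grow to the right and rows downward; lengths in m; the calibration is good to about 2 mm. A picture is of the moment at which its call begins.
- ctrl.finish_job(): hands the job in; it is judged then, once.
The state is a dict: "t": time; "q": joint angles; "dq": joint speeds; "effort": joint torques, N m; "tool_pos": TCP position; "tool_rot": TCP orientation; "contact_force": force on the tool from outside, world axes, zero at the start; "wrist_torque": the same for the moment, N m; "opening": finger opening in m; "grip_force": force on a finger pad.
Only numpy, scipy, OpenCV 4.12 (cv2) and the standard library are available. Lean on these libraries where they do the work, as an engineer would, in place of code of your own. Each camera call takes 0.05 s, during which the arm holds its last target. There are 200 camera calls.

## Working session

There is one attempt and no reset: what is moved stays moved. The work goes in short steps, Python scripts to look and compute and a tool call to move; the robot and the scene stay as the last step left them, time stands still between calls to the robot, and variables do not carry over. Pictures are saved under pics/ and viewed, at most 10 in all, crops included, and the job is handed in when it is done.

Besides the shell and the picture viewer there is one more tool, called after "Request:" as a command line: name --argument value ..., lists and objects as JSON in quotes. send_rows: Moves the arm, as the interface text tells. Its arguments: {"type":"object","properties":{"rows":{"type":"array","items":{"type":"array"}},"newtons":{"type":"number"}},"required":["rows"]}

```bash
mkdir -p pics; cat > h.py <<'E'
import numpy as np,cv2,pickle
from station import ctrl
def shot(n,tag):
    im=ctrl.get_image(n); pickle.dump(im,open(f'pics/{tag}.pkl','wb')); cv2.imwrite(f'pics/{tag}.png',im['frame'][:,:,::-1]); return im
def load(tag): return pickle.load(open(f'pics/{tag}.pkl','rb'))
def pts(im):
    z=im['range_z'];v,u=np.mgrid[:z.shape[0],:z.shape[1]]
    p=np.stack([(u-im['cx'])/im['fx']*z,(v-im['cy'])/im['fy']*z,z],-1)
    T=im['cam_to_world'];return p@T[:3,:3].T+T[:3,3]
def ray(im,u,v,h):
    T=im['cam_to_world'];d=T[:3,:3]@np.array([(u-im['cx'])/im['fx'],(v-im['cy'])/im['fy'],1]);o=T[:3,3]
    return o+d*(h-o[2])/d[2]
E
python3 - <<'E'
from h import *
for n in('top','scene'):
    im=shot(n,n+'0'); print(n,im['fx'],im['cam_to_world'].round(3).tolist())
o=ctrl.get_obs();print(o['tool_pos'],o['tool_rot'],o['t'])
E
```

```text
top 473.2100090215845 [[-0.044, -0.976, 0.213, 0.197], [-0.999, 0.044, -0.004, -0.093], [-0.006, -0.213, -0.977, 1.222], [0.0, 0.0, 0.0, 1.0]]
scene 478.0148961129497 [[-0.842, -0.257, 0.475, -0.089], [-0.54, 0.376, -0.753, 0.738], [0.015, -0.89, -0.455, 0.611], [0.0, 0.0, 0.0, 1.0]]
[ 0.24826759 -0.57295684  0.23019367] [-3.07437715e+00 -6.37306012e-01  2.88655460e-04] 0.1
```

View pics/top0.png

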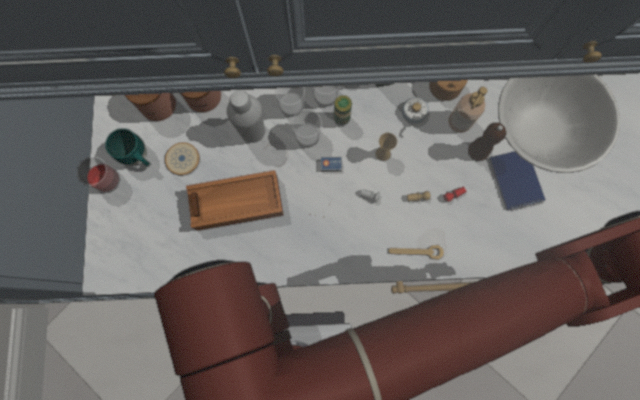

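View pics/scene0.png

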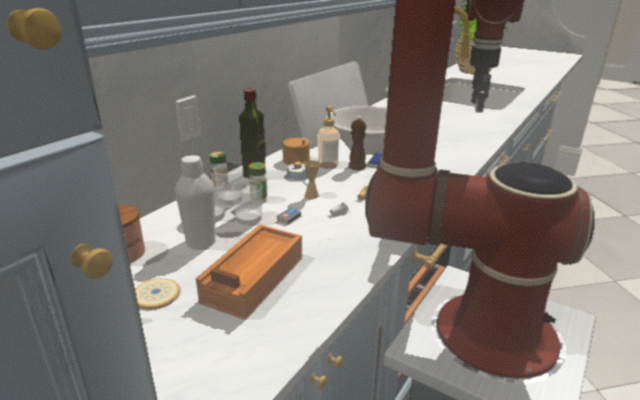

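Top view: box at (235,200), with its grip bar at (195,205), so the mouth faces world +y. Stopper candidates are grey (370,195), tan (417,197) and red (455,194). The red one is the decoy. I'll measure the other two and take an enlarged crop.

```bash
python3 - <<'E'
from h import *
im=load('top0'); P=pts(im); f=im['frame']
c=f[165:225,340:480]; cv2.imwrite('pics/crop.png',cv2.resize(c,None,fx=5,fy=5,interpolation=cv2.INTER_CUBIC)[:,:,::-1])
for n,(u0,u1,v0,v1) in dict(grey=(355,385,183,207),tan=(400,434,187,207),red=(441,470,183,206),box=(183,290,165,235)).items():
    p=P[v0:v1,u0:u1].reshape(-1,3); hs=f[v0:v1,u0:u1].reshape(-1,3)
    m=(p[:,2]>(.007 if n!='box' else .035))&(p[:,2]<.1); q=p[m]
    r=cv2.minAreaRect((q[:,:2]*1000).astype(np.float32))
    print(n,m.sum(),np.array(r[0]).round(1),np.array(r[1]).round(1),r[2],'z',np.percentile(q[:,2],[5,50,95]).round(4),hs[m].mean(0).round())
    # color-based
    if n!='box':
        vv,uu=np.nonzero((P[v0:v1,u0:u1,2]>.007)&(P[v0:v1,u0:u1,2]<.1))
        w=np.array([ray(im,u+u0,v+v0,.013)[:2] for u,v in zip(uu,vv)])*1000
        mu=w.mean(0);ev,V=np.linalg.eigh(np.cov(w.T));a=V[:,1];s=(w-mu)@a
        b=V[:,0];t=(w-mu)@b
        print('  px',uu.mean()+u0,vv.mean()+v0,'mid',(mu+a*(s.min()+s.max())/2+b*(t.min()+t.max())/2).round(1),'axis deg',np.degrees(np.arctan2(a[1],a[0])).round(1),'len',np.ptp(s).round(1),np.ptp(t).round(1))
        for k in np.arange(-35,36,7): 
            g=abs(s-k)<3.5
            if g.any(): print('   ',k,np.ptp(t[g]).round(1),end='')
        print()
p=P[150:240,170:300].reshape(-1,3); 
q=p[(p[:,2]>.07)&(p[:,2]<.085)]; r=cv2.minAreaRect((q[:,:2]*1000).astype(np.float32));print('bar',len(q),r,q[:,2].mean())
q=p[(p[:,2]>.057)&(p[:,2]<.066)]; r=cv2.minAreaRect((q[:,:2]*1000).astype(np.float32));print('lips',len(q),r,q[:,2].mean())
E
```

```text
grey 146 [ 483.1 -225.8] [60.  51.1] 87.27153015136719 z [0.0131 0.0208 0.0279] [128. 128. 126.]
  px 369.7945205479452 194.37671232876713 mid [ 481.6 -222.7] axis deg 67.0 len 69.1 53.4
    -28 0.0    -21 26.5    -14 25.6    -7 23.1    0 21.5    7 39.4    14 19.7    21 32.5
tan 179 [ 461.1 -344.6] [28.7 80.5] 6.602356433868408 z [0.0114 0.0198 0.0257] [125. 114.  95.]
  px 418.76536312849163 196.0782122905028 mid [ 461.2 -345.1] axis deg 95.7 len 83.0 30.6
    -28 21.5    -21 24.5    -14 21.9    -7 13.6    0 30.5    7 19.6    14 19.6    21 17.0    28 17.0
red 191 [ 465.4 -446.9] [28.5 68.9] 25.17529296875 z [0.0109 0.02   0.0267] [126.  77.  76.]
  px 454.24607329842934 193.60732984293193 mid [ 465.  -447.1] axis deg 113.9 len 72.6 29.2
    -35 9.4    -28 17.6    -21 18.7    -14 19.9    -7 21.1    0 23.4    7 15.2    14 23.4    21 29.2    28 19.9
box 4049 [471.7 121.2] [111.8 230.5] 7.714141368865967 z [0.0502 0.0556 0.0653] [125.  88.  62.]
bar 127 ((458.9111328125, 214.52525329589844), (58.80190658569336, 12.908565521240234), 7.15487813949585) 0.07814644343410718
lips 1344 ((471.7767028808594, 120.8581314086914), (111.81584167480469, 229.74188232421875), 7.729353427886963) 0.060717952283986264
```

View pics/crop.png

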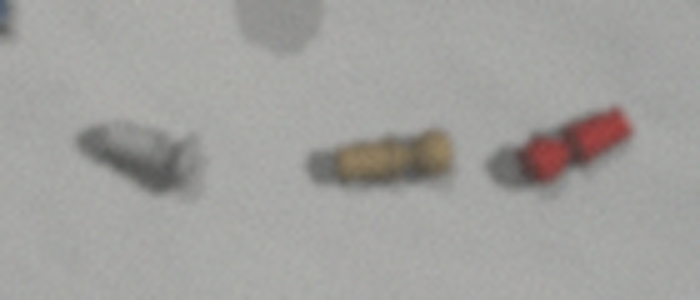

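The tan stopper at (419,196) is the long one: about 60 mm, with a knob at its right end. The grey one at (370,195) has a disc knob, so it is the short stopper, and the red one is the decoy. The box centre is (0.472, 0.121) with yaw 7.7°, and its size and heights check out. The bar is at (0.459, 0.215).

```bash
cat >> h.py <<'E'
from scipy.spatial.transform import Rotation as R
YB=np.radians(7.7); BC=np.array([.4717,.1212,0])
def box(x,y,z): c,s=np.cos(YB),np.sin(YB); return BC+np.array([c*x-s*y,s*x+c*y,z])
def go(target,xdeg):
    "turn (deg about tool z) then shift cm, tool axes after the turn; xdeg = wanted world heading of tool x"
    o=ctrl.get_obs();M=R.from_rotvec(o['tool_rot']).as_matrix();h=np.degrees(np.arctan2(M[1,0],M[0,0]))
    turn=-((xdeg-h+180)%360-180);a=np.radians(xdeg)
    d=np.array(target)-o['tool_pos'];c,s=np.cos(a),np.sin(a)
    print('t',round(o['t'],2),'tcp',o['tool_pos'].round(4),'head',h.round(1),'tilt',M[:,2].round(3),'q',np.round(o['q'],2),'open',round(o['opening'],4),'F',np.round(o['contact_force'],1),'grip',round(o['grip_force'],1))
    print('turn',round(turn,1),'shift cm',(100*np.array([c*d[0]+s*d[1],s*d[0]-c*d[1],-d[2]])).round(2))
E
python3 -c "
from h import *
go(box(0,95,0)*0+box(0,.095,.15),7.7)
im=load('top0');f=im['frame'];hsv=cv2.cvtColor(f,cv2.COLOR_RGB2HSV)[185:210,400:436]
m=(hsv[...,1]>55)&(hsv[...,0]<35);v,u=np.nonzero(m);w=np.array([ray(im,a+400,b+185,.014)[:2] for a,b in zip(u,v)])*1000
print(len(u),cv2.minAreaRect(w.astype(np.float32)),w.mean(0))
"
```

```text
t 0.1 tcp [ 0.2483 -0.573   0.2302] head 23.4 tilt [-0.001  0.002 -1.   ] q [-1.28  0.05  1.61 -0.    1.48 -0.12] open 0.0854 F [ 0.4 -0.7 -0.9] grip 0.0
turn 15.7 shift cm [ 31.44 -75.3    8.02]
118 ((466.66632080078125, -355.11279296875), (16.768308639526367, 56.92594909667969), 3.264183521270752) [ 466.08003699 -355.55342481]
```

Request:
send_rows --rows '[[5,[0,0,0],8],[5,[0,0,0],7.7],[5,[2.2,-5.3,0],0],[5,[2.2,-5.3,0],0],[5,[2.2,-5.3,0],0],[5,[2.2,-5.3,0],0],[5,[2.2,-5.3,0],0],[5,[2.2,-5.3,0],0],[5,[2.2,-5.3,0],0],[5,[2.2,-5.3,0],0]]' --newtons 60

```text
t: 1.35
tool_pos: [0.3658, -0.1279, 0.231]
tool_rot: [3.134, 0.211, 0.001]
contact_force: [1.4, -0.3, 0.6]
opening: 0.0501
grip_force: 0.0
```

Request:
send_rows --rows '[[5,[2.2,-5.3,0],0],[5,[2.2,-5.3,0],0],[5,[2.2,-5.3,0],0],[5,[2.2,-5.3,0],0],[5,[2.2,-5.3,0],0],[5,[2.2,-5.3,4],0],[5,[0,0,4],0]]'

```text
t: 2.22
tool_pos: [0.4528, 0.2003, 0.1551]
tool_rot: [-3.133, -0.219, -0.002]
contact_force: [-0.7, -0.7, 0.1]
opening: 0.0499
grip_force: 0.0
```

```bash
python3 -c "
from h import *
go(box(0,.095,.058),7.7); shot('top','top1');shot('scene','scene1')
f=cv2.imread('pics/scene1.png');f2=f[165:235,320:410];g=cv2.imread('pics/top1.png')[150:240,150:300]
cv2.imwrite('pics/c2.png',np.hstack([cv2.resize(f2,(400,311),interpolation=2),cv2.resize(g,(400,311),interpolation=2)]))
"
```

```text
t 2.23 tcp [0.4528 0.2003 0.1551] head 8.0 tilt [ 0.001  0.001 -1.   ] q [ 0.27 -0.21  1.99  0.    1.36  1.7 ] open 0.0499 F [-0.7 -0.7  0.1] grip 0.0
turn 0.3 shift cm [ 0.81 -1.41  9.71]
```

View pics/c2.png

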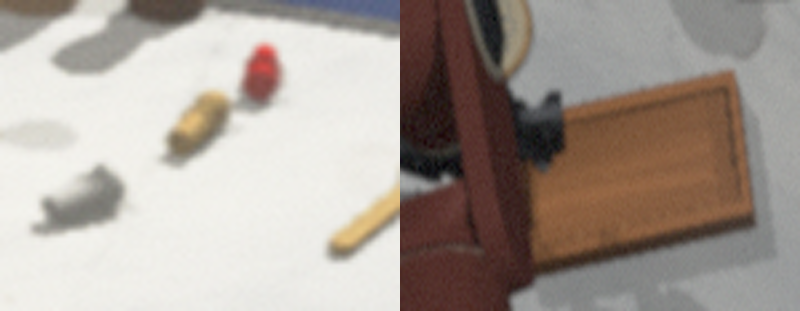

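The left crop confirms the candidates: grey short stopper, tan long stopper, red decoy. The right crop shows the gripper over the bar end. Now down onto the bar.

Request:
send_rows --rows '[[5,[0.8,-1.4,0],0.3],[5,[0,0,3],0],[5,[0,0,3],0],[5,[0,0,2.5],0],[5,[0,0,0.8],0],[5,[0,0,0],0]]'

```text
t: 3.08
tool_pos: [0.4596, 0.2125, 0.064]
tool_rot: [-3.134, -0.202, -0.003]
contact_force: [-0.1, 0.9, 0.1]
opening: 0.0498
grip_force: 0.0
```

```bash
python3 -c "
from h import *
go(box(0,.095,.058),7.7)
im=load('scene1');f=im['frame'];hsv=cv2.cvtColor(f,cv2.COLOR_RGB2HSV)[183:202,355:374]
m=((hsv[...,1]>90)&(hsv[...,0]<30)).astype(np.uint8);v,u=np.nonzero(m);w=np.array([ray(im,a+355,b+183,.0135)[:2] for a,b in zip(u,v)])*1000
print(len(u),cv2.minAreaRect(w.astype(np.float32)),w.mean(0))
P=pts(im)[183:202,355:374][m>0];print(np.median(P,0),np.percentile(P,[3,97],axis=0))
"
```

```text
t 3.08 tcp [0.4596 0.2125 0.064 ] head 7.4 tilt [ 0.002  0.001 -1.   ] q [ 0.29 -0.06  2.02  0.    1.18  1.73] open 0.0498 F [-0.1  0.9  0.1] grip 0.0
turn -0.3 shift cm [-0.02 -0.29  0.6 ]
46 ((467.92962646484375, -366.3323974609375), (14.090377807617188, 64.39970397949219), 12.330130577087402) [ 466.72821007 -363.12311915]
[ 0.45895268 -0.34472177  0.02217442] [[ 0.45321494 -0.37075948  0.01727331]
 [ 0.46415825 -0.32499921  0.02584154]]
```

Request:
send_rows --rows '[[5,[0,-0.25,0.6],0],[5,[0,0,0],0],[0.8,[0,0,0],0],[0.8,[0,0,0],0],[0.8,[0,0,0],0],[0.8,[0,0,0],0],[0.8,[0,0,0],0]]'

```text
t: 3.95
tool_pos: [0.4583, 0.2159, 0.0571]
tool_rot: [-3.132, -0.203, -0.001]
contact_force: [0.5, 5.4, 1.0]
opening: 0.0109
grip_force: 60.5
```

Request:
send_rows --rows '[[0.8,[0,-0.4,0],0],[0.8,[0,-0.5,0],0],[0.8,[0,-0.6,0],0],[0.8,[0,-0.8,0],0],[0.8,[0,-1,0],0]]'

```text
t: 4.58
tool_pos: [0.4542, 0.248, 0.0571]
tool_rot: [-3.135, -0.203, -0.001]
contact_force: [0.8, -1.1, 4.4]
opening: 0.0112
grip_force: 61.0
```

Request:
send_rows --rows '[[0.8,[0,-1.4,0],0],[0.8,[0,-1.5,0],0],[0.8,[0,-1.5,0],0],[0.8,[0,-1.5,0],0],[0.8,[0,-1.2,0],0],[0.8,[0,-0.7,0],0],[0.8,[0,0,0],0],[0.8,[0,0,0],0]]'

```text
t: 5.58
tool_pos: [0.4437, 0.3251, 0.0566]
tool_rot: [-3.134, -0.203, 0.0]
contact_force: [0.4, 1.5, 3.5]
opening: 0.0108
grip_force: 61.0
```

```bash
python3 -c "
from h import *
go(box(0,.207,.058),7.7)
"
```

```text
t 5.58 tcp [0.4437 0.3251 0.0566] head 7.4 tilt [-0.     0.001 -1.   ] q [0.5  0.05 1.92 0.   1.17 1.94] open 0.0108 F [0.4 1.5 3.5] grip 61.0
turn -0.3 shift cm [ 0.04 -0.12 -0.14]
```

Request:
send_rows --rows '[[2.5,[0,0,0],0],[3,[0,0,0],0],[3,[0,0,-2],0],[4,[0,0,-4],0],[4,[0,0,-4.5],0],[5,[0,0,0],-10],[5,[0,0,0],-10],[5,[0,0,0],-10],[5,[0,0,0],-10],[5,[0,0,0],-10]]'

```text
t: 6.82
tool_pos: [0.4441, 0.3248, 0.1631]
tool_rot: [-2.751, -1.517, -0.002]
contact_force: [0.2, -0.1, 0.3]
opening: 0.0497
grip_force: 0.0
```

Request:
send_rows --rows '[[5,[0,0,0],-10],[5,[0,0,0],-10],[5,[0,0,0],-10],[5,[0,0,0],-7.5],[5,[0,0,0],0]]'

```text
t: 7.45
tool_pos: [0.4441, 0.3248, 0.1629]
tool_rot: [2.126, 2.313, 0.002]
contact_force: [0.2, -0.5, -0.4]
opening: 0.05
grip_force: 0.0
```

```bash
python3 -c "
from h import *
go([.4665,-.355,.12],95)
im=shot('top','top2');P=pts(im)[140:240,120:300].reshape(-1,3)
p=P[(P[:,2]>.04)&(P[:,2]<.066)];q=(p-BC)@np.array([[np.cos(YB),-np.sin(YB),0],[np.sin(YB),np.cos(YB),0],[0,0,1]])
l=q[(abs(q[:,0])<.035)];print('lid y range',np.percentile(l[:,1],[0.5,2,5,99]),len(l))
"
```

```text
t 7.45 tcp [0.4441 0.3248 0.1629] head 94.8 tilt [ 0.001  0.001 -1.   ] q [ 0.5  -0.07  1.86  0.    1.36  0.41] open 0.05 F [ 0.2 -0.5 -0.4] grip 0.0
turn -0.2 shift cm [-67.92  -3.69   4.29]
lid y range [-0.1149464  -0.11161135 -0.09739952  0.22171489] 2407
```

View pics/top2.png

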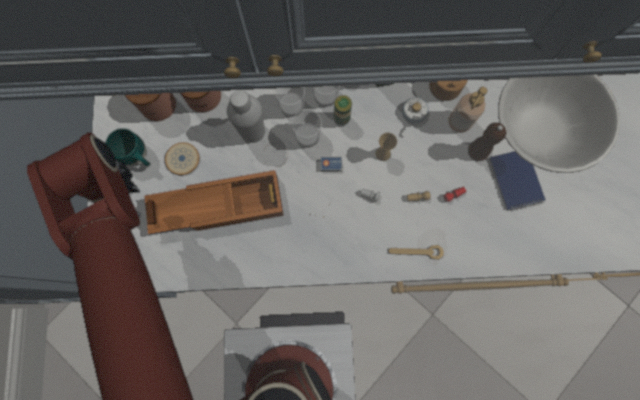

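The lid is drawn about 110 mm, with its edge at (232,200), and the box is open from about 232 to 275 px. The long stopper is still at (417,196).

Request:
send_rows --rows '[[5,[-5.2,-0.3,0],0],[5,[-5.2,-0.3,0],0],[5,[-5.2,-0.3,0],0],[5,[-5.2,-0.3,0],0],[5,[-5.2,-0.3,0],0],[5,[-5.2,-0.3,0],0],[5,[-5.2,-0.3,0],0],[5,[-5.2,-0.3,0],0],[5,[-5.2,-0.3,0],0],[5,[-5.2,-0.3,0],0]]'

```text
t: 8.75
tool_pos: [0.4584, -0.1978, 0.1623]
tool_rot: [2.126, 2.311, 0.001]
contact_force: [1.1, -0.0, 0.4]
opening: 0.05
grip_force: 0.0
```

Request:
send_rows --rows '[[5,[-5.2,-0.3,0],0],[5,[-5.2,-0.3,0],0],[5,[-5,-0.1,2],0],[5,[0,0,2],0],[5,[0,0,0],0]]'

```text
t: 9.38
tool_pos: [0.4634, -0.3483, 0.1191]
tool_rot: [-2.122, -2.309, -0.001]
contact_force: [-0.0, -0.4, -0.0]
opening: 0.0497
grip_force: 0.0
```

```bash
python3 -c "
from h import *
go([.4665,-.355,.003],95)
shot('scene','scene3');t=shot('top','top3')
f=cv2.imread('pics/scene3.png')[110:220,310:450];g=cv2.imread('pics/top3.png')[160:230,380:480]
cv2.imwrite('pics/c3.png',np.hstack([cv2.resize(f,(400,314),interpolation=2),cv2.resize(g,(400,314),interpolation=2)]))
"
```

```text
t 9.38 tcp [ 0.4634 -0.3483  0.1191] head 94.8 tilt [-0.004  0.004 -1.   ] q [-0.77  0.04  1.81  0.    1.29 -0.86] open 0.0497 F [-0.  -0.4 -0. ] grip 0.0
turn -0.2 shift cm [-0.69  0.25 11.61]
```

View pics/c3.png

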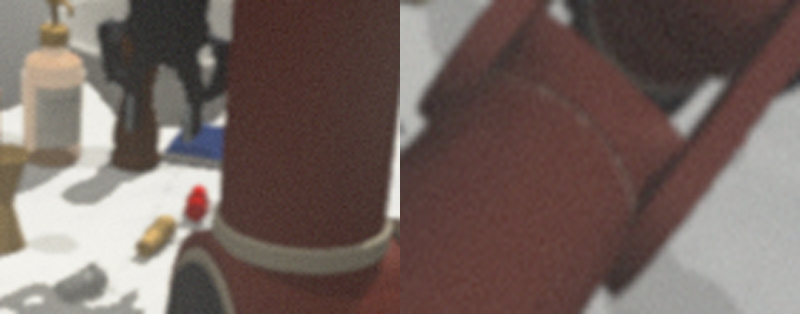

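Request:
send_rows --rows '[[5,[-1.8,0.25,0],0],[5,[0,0,4],0],[5,[0,0,4],0],[5,[0,0,2.5],0],[5,[0,0,1],0],[5,[0,0,0],0],[2,[0,0,0],0],[2,[0,0,0],0],[2,[0,0,0],0],[2,[0,0,0],0]]' --newtons 30

```text
t: 10.72
tool_pos: [0.4697, -0.3687, 0.0084]
tool_rot: [2.122, 2.313, -0.001]
contact_force: [-1.5, 0.5, 6.6]
opening: 0.0237
grip_force: 30.0
```

```bash
python3 -c "
from h import *
go([.4665,-.355,.003],95)"
```

```text
t 10.72 tcp [ 0.4697 -0.3687  0.0084] head 94.9 tilt [ 0.002 -0.002 -1.   ] q [-0.79  0.22  1.83 -0.    1.09 -0.88] open 0.0237 F [-1.5  0.5  6.6] grip 30.0
turn -0.1 shift cm [ 1.4  -0.2   0.54]
```

Request:
send_rows --rows '[[2,[0,0,-1],0],[2,[0,0,-2.5],0],[2,[0,0,-4],0],[2,[0,0,-4],0],[2,[4,0,0],0],[2,[5,0,0],0],[2,[5,0,0],0],[2,[4,0,0],0],[2,[0,0,0],0]]'

```text
t: 11.85
tool_pos: [0.4527, -0.186, 0.1213]
tool_rot: [-2.12, -2.318, -0.0]
contact_force: [0.2, -0.2, -0.5]
opening: 0.0233
grip_force: 29.6
```

```bash
python3 -c "
from h import *
go(box(0,-.057,.11),97.7)
im=shot('scene','scene4');o=ctrl.get_obs();T=np.linalg.inv(im['cam_to_world']);c=T[:3,:3]@o['tool_pos']+T[:3,3];u=im['fx']*c[0]/c[2]+im['cx'];v=im['fy']*c[1]/c[2]+im['cy'];print(u,v,c[2])
u,v=int(u),int(v);f=im['frame'][max(v-55,0):v+45,max(u-65,0):u+65]
cv2.imwrite('pics/c4.png',cv2.resize(f,None,fx=5,fy=5,interpolation=2)[:,:,::-1])
"
```

```text
t 11.85 tcp [ 0.4527 -0.186   0.1213] head 95.1 tilt [-0.     0.001 -1.   ] q [-0.54 -0.18  2.03  0.    1.3  -0.63] open 0.0233 F [ 0.2 -0.2 -0.5] grip 29.6
turn -2.6 shift cm [24.48  6.    1.13]
337.9281279235979 178.6994900874908 1.1766555298970909
```

View pics/c4.png

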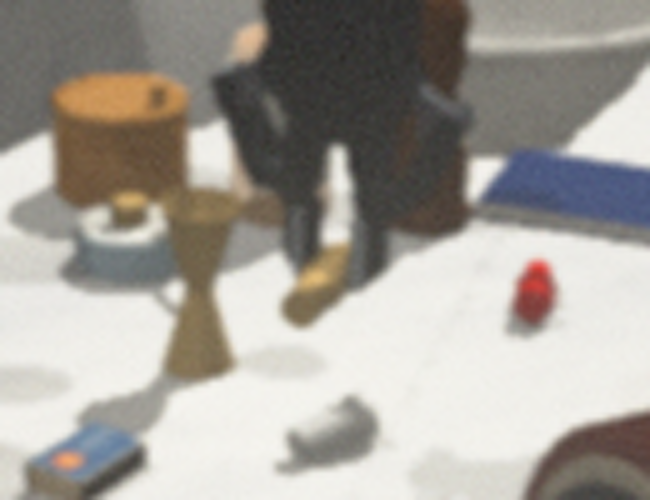

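The stopper is held by its knob at crop (345,255), with the plug pointing towards +y at (300,310). It is close to level and aligned.

Request:
send_rows --rows '[[2,[0,0,0],-2.6],[2,[4,1.2,0],0],[2,[5,1.2,0],0],[2,[5,1.2,0],0],[2,[5,1.2,0],0],[2,[4,1.2,0],0],[2,[1.5,0,0],0],[2,[0,0,0],0],[2,[0,0,0],0]]'

```text
t: 13.02
tool_pos: [0.4808, 0.0611, 0.1215]
tool_rot: [2.072, 2.361, -0.001]
contact_force: [0.0, -0.9, -1.1]
opening: 0.0237
grip_force: 29.6
```

```bash
python3 -c "
from h import *
go(box(0,-.057,.014),97.7)
im=shot('scene','scene5');f=im['frame'][175:325,170:340]
cv2.imwrite('pics/c5.png',cv2.resize(f,None,fx=4,fy=4,interpolation=2)[:,:,::-1])
"
```

```text
t 13.03 tcp [0.4808 0.0611 0.1215] head 97.4 tilt [-0.    -0.001 -1.   ] q [-0.03 -0.2   2.04 -0.    1.3  -0.16] open 0.0237 F [ 0.  -0.9 -1.1] grip 29.6
turn -0.3 shift cm [ 0.37 -0.1  10.75]
```

View pics/c5.png

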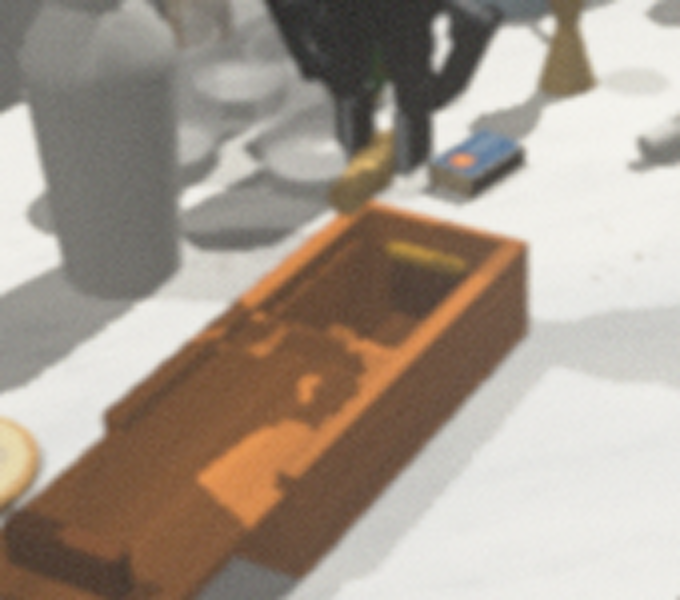

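The picture shows the stopper above the open part of the box and the lid still in its channel. Lowering.

Request:
send_rows --rows '[[2,[0.35,-0.1,1],0],[2,[0,0,3],0],[2,[0,0,3],0],[2,[0,0,2],0],[2,[0,0,1],0],[2,[0,0,0.4],0],[2,[0,0,0],0]]'

```text
t: 13.95
tool_pos: [0.4797, 0.0657, 0.018]
tool_rot: [2.071, 2.362, 0.001]
contact_force: [-0.2, 0.5, -1.0]
opening: 0.0238
grip_force: 29.6
```

```bash
python3 -c "
from h import *
go(box(0,-.057,.0145),97.7)"
```

```text
t 13.95 tcp [0.4797 0.0657 0.018 ] head 97.5 tilt [ 0.001 -0.    -1.   ] q [-0.02 -0.04  2.09  0.    1.09 -0.15] open 0.0238 F [-0.2  0.5 -1. ] grip 29.6
turn -0.2 shift cm [-0.09 -0.05  0.35]
```

Request:
send_rows --rows '[[2,[0,0,0.3],0],[2,[0,0,0],0],[3,[0,0,0],0],[3.8,[0,0,0],0],[3.8,[0,0,0],0],[3.8,[0,0,-2],0],[3.8,[0,0,-4],0],[3.8,[0,0,-5],0],[3.8,[0,0,-4],0]]'

```text
t: 15.08
tool_pos: [0.4796, 0.0658, 0.1669]
tool_rot: [2.07, 2.361, 0.002]
contact_force: [0.8, 0.4, -0.1]
opening: 0.0378
grip_force: 0.0
```

Request:
send_rows --rows '[[4,[5,0,0],10],[4,[0,0,0],10],[4,[0,0,0],10],[4,[0,0,0],10],[4,[0,0,0],10],[4,[0,0,0],10],[4,[0,0,0],10],[4,[0,0,0],10],[4,[0,0,0],10],[4,[0,0,0],0]]'

```text
t: 16.32
tool_pos: [0.4727, 0.1148, 0.1646]
tool_rot: [-3.134, -0.213, 0.0]
contact_force: [0.3, -0.5, 0.7]
opening: 0.0401
grip_force: 0.0
```

```bash
python3 -c "
from h import *
go(box(0,.206,.13),7.7)
a=shot('scene','scene6')['frame'][175:325,170:340];b=shot('top','top6')['frame'][150:240,140:300]
cv2.imwrite('pics/c6.png',np.hstack([cv2.resize(a,(400,353),interpolation=2),cv2.resize(b,(400,353),interpolation=2)])[:,:,::-1])"
```

```text
t 16.32 tcp [0.4727 0.1148 0.1646] head 7.8 tilt [-0.  0. -1.] q [ 0.09 -0.24  2.    0.    1.38  1.52] open 0.0401 F [ 0.3 -0.5  0.7] grip 0.0
turn 0.1 shift cm [-1.000e-02 -2.125e+01  3.460e+00]
```

View pics/c6.png

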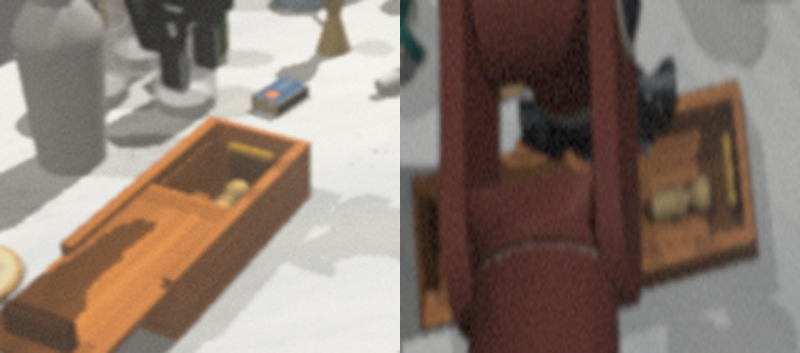

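The stopper lies flat inside the box, its knob at (685,190) in the right crop and short of the ridge. Back to the bar.

Request:
send_rows --rows '[[5,[0,-5,0],0],[5,[0,-5,0],0],[5,[0,-5,0],0],[5,[0,-4,0],0],[5,[0,-2.2,2],0],[5,[0,0,3],0],[5,[0,0,3],0],[5,[0,0,1.5],0],[5,[0,0,0],0]]'

```text
t: 17.55
tool_pos: [0.4439, 0.3244, 0.0685]
tool_rot: [3.134, 0.211, -0.004]
contact_force: [-1.0, -0.7, -0.2]
opening: 0.0504
grip_force: 0.0
```

```bash
python3 -c "
from h import *
go([.4437,.3251,.058],7.5)"
```

```text
t 17.55 tcp [0.4439 0.3244 0.0685] head 7.7 tilt [-0.002 -0.001 -1.   ] q [0.5  0.04 1.92 0.   1.19 1.93] open 0.0504 F [-1.  -0.7 -0.2] grip 0.0
turn 0.2 shift cm [-0.01 -0.07  1.05]
```

Request:
send_rows --rows '[[5,[0,0,1],0],[5,[0,0,0],0],[0.8,[0,0,0],0],[0.8,[0,0,0],0],[0.8,[0,0,0],0],[0.8,[0,0,0],0],[0.8,[0,0,0],0]]' --newtons 60

```text
t: 18.42
tool_pos: [0.445, 0.325, 0.0602]
tool_rot: [-3.134, -0.21, -0.001]
contact_force: [-0.9, -1.1, 4.3]
opening: 0.0104
grip_force: 61.1
```

Request:
send_rows --rows '[[0.8,[0,0.5,0],0],[0.8,[0,1.2,0],0],[0.8,[0,1.5,0],0],[0.8,[0,1.5,0],0],[0.8,[0,1.5,0],0],[0.8,[0,1.5,0],0],[0.8,[0,1,0],0],[0.8,[0,0.5,0],0],[0.8,[0,0,0],0]]'

```text
t: 19.55
tool_pos: [0.4586, 0.2337, 0.0616]
tool_rot: [-3.133, -0.208, -0.006]
contact_force: [-0.5, -0.2, 9.7]
opening: 0.0105
grip_force: 61.7
```

```bash
python3 -c "
from h import *
go(box(0,.095,.058),7.7)"
```

```text
t 19.55 tcp [0.4586 0.2337 0.0616] head 7.6 tilt [ 0.003  0.002 -1.   ] q [ 0.33 -0.04  2.01  0.    1.17  1.76] open 0.0105 F [-0.5 -0.2  9.7] grip 61.7
turn -0.1 shift cm [-0.21  1.83  0.36]
```

Request:
send_rows --rows '[[0.8,[-0.1,0.5,-0.1],0],[0.8,[0,0.5,0],0],[0.8,[0,0.4,0],0],[0.8,[0,0.3,0],0],[0.8,[0,0.2,0],0],[0.8,[0,0.1,0],0],[0.8,[0,0,0],0],[0.8,[0,0,0],0]]'

```text
t: 20.55
tool_pos: [0.4592, 0.216, 0.0617]
tool_rot: [-3.128, -0.208, -0.004]
contact_force: [-1.9, 9.5, 5.9]
opening: 0.0103
grip_force: 61.1
```

```bash
python3 -c "
from h import *
go(box(0,.095,.058),7.7)"
```

```text
t 20.55 tcp [0.4592 0.216  0.0617] head 7.6 tilt [ 0.002  0.007 -1.   ] q [ 0.29 -0.06  2.03  0.01  1.17  1.73] open 0.0103 F [-1.9  9.5  5.9] grip 61.1
turn -0.1 shift cm [-0.03  0.07  0.37]
```

Request:
send_rows --rows '[[0.8,[0,0.2,0],0],[0.8,[0,0.2,0],0],[0.8,[0,0,0],0],[0.8,[0,0,0],0]]'

```text
t: 21.05
tool_pos: [0.459, 0.2158, 0.0617]
tool_rot: [-3.12, -0.206, -0.003]
contact_force: [-2.5, 24.8, 3.4]
opening: 0.0104
grip_force: 61.0
```

It has hit a hard stop at the same position as the closed start: 25 N for 0.2 mm. I'll relieve the push, release and lift.

Request:
send_rows --rows '[[0.8,[0,-0.3,0],0],[0.8,[0,-0.2,0],0],[2,[0,0,0],0],[3,[0,0,0],0],[4,[0,0,0],0],[4,[0,0,-2],0],[4,[0,0,-5],0],[4,[-4,5,-5],0],[4,[-4,5,-2],0],[4,[0,0,0],0]]'

```text
t: 22.3
tool_pos: [0.4023, 0.1194, 0.1899]
tool_rot: [3.135, 0.203, 0.009]
contact_force: [0.8, 0.5, 0.3]
opening: 0.0399
grip_force: 0.0
```

Request:
send_rows --rows '[[4,[-1,6,0],0],[4,[-1,6,0],0],[4,[0,6,0],0],[4,[0,6,0],0],[4,[0,6,0],0],[4,[0,0,0],0]]'

```text
t: 23.05
tool_pos: [0.4224, -0.1816, 0.1864]
tool_rot: [-3.134, -0.201, 0.003]
contact_force: [0.2, 0.5, 0.7]
opening: 0.0398
grip_force: 0.0
```

```bash
python3 -c "
from h import *
a=shot('scene','scene7');t=shot('top','top7');P=pts(t)
p=P[150:240,170:300].reshape(-1,3)
q=p[(p[:,2]>.07)&(p[:,2]<.085)]; print('bar',len(q),cv2.minAreaRect((q[:,:2]*1000).astype(np.float32)),'was 458.9 214.5')
cv2.imwrite('pics/c7.png',np.hstack([cv2.resize(a['frame'][140:325,170:400],(400,322),interpolation=2),cv2.resize(t['frame'][110:270,140:480],(400,322),interpolation=2)])[:,:,::-1])"
```

```text
bar 133 ((501.00335693359375, 126.03743743896484), (57.07707977294922, 222.18528747558594), 26.02721405029297) was 458.9 214.5
```

View pics/c7.png

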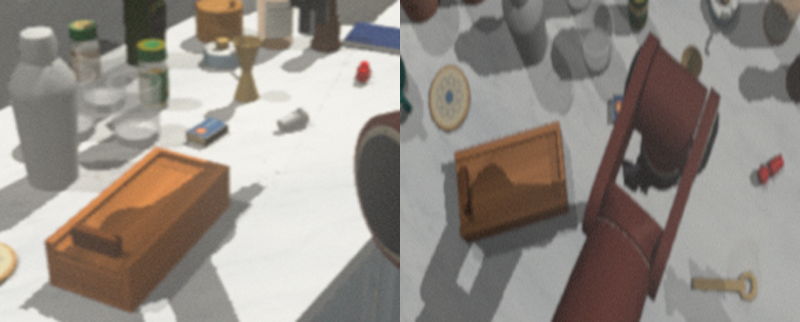

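The pictures show the lid shut with the other things in place. The bar rectangle picked up arm pixels, so I'll recheck it with medians against the first picture.

```bash
python3 -c "
from h import *
for n in('top0','top7'):
    P=pts(load(n))[190:225,180:212].reshape(-1,3);q=P[(P[:,2]>.07)&(P[:,2]<.085)];print(n,len(q),q.mean(0).round(4))
    P=pts(load(n))[165:235,180:290].reshape(-1,3);q=(P-BC)@np.array([[np.cos(YB),-np.sin(YB),0],[np.sin(YB),np.cos(YB),0],[0,0,1]])
    for y in(-.09,-.04,.04,.08): g=(abs(q[:,0])<.035)&(abs(q[:,1]-y)<.012)&(q[:,2]<.08)&(q[:,2]>0.02); print(y,np.median(q[g,2]).round(4),end=' ')
    print()
"
```

```text
top0 127 [0.4588 0.214  0.0781]
-0.09 0.0546 -0.04 0.055 0.04 0.0544 0.08 0.0551 
top7 132 [0.4579 0.2136 0.0776]
-0.09 0.0546 -0.04 0.0546 0.04 0.0546 0.08 0.0553
```

The bar is back within 1 mm of its closed position and the lid lies flat. Handing in.

```bash
python3 -c "
from station import ctrl
print(ctrl.finish_job())"
```

```text
the job is handed in; nothing more can be done
None
```

The long stopper is inside the box, the lid is fully home past the ridge and against the end wall, and I left the other loose things alone; the job was handed in at about 23 s of the 62 s allowed.

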